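# Nudge a screw cap into the stamping pocket and press it home

### The job

Get the loose screw cap ready for batch stamping: nudge it lightly (under 10 N) over the metal board, against and along the guide rail, until it drops into the round pocket, then press it straight down with at most 20 N until it is fully home on the stiff pad in the pocket. Do not lift the cap off the board, and leave the two bottles and the roll of tape where they are.

Things in the scene. Friction and masses are not known exactly. Their poses are not given: they have to be found in the camera images.
- board: Low stamping board fixed to the table: dark steel base plate 120 (x) x 420 (y) x 8 mm, origin at the centre of its underside, z up. On it lies a plain aluminium slab from x = -60 to +30 mm, 300 mm long; its flat top, on which the cap slides, is 24 mm above the origin. In the slab is one round pocket (see pocket_zone).
- rail_face (a point): Middle of the guide rail's inner face, at its top edge: board x = +30, y = 0, z = 30 mm. The straight aluminium rail runs parallel to the board's y along the slab's +x side, 15 mm thick, 6 mm higher than the slab. A cap that touches it has its centre 1 mm off the pocket's centre line.
- pocket_zone (a point): Board x = 6.5, y = 55, z = 24 mm (slab top): middle of the stretch where the pocket lies, not the pocket. The slab is clamped anywhere along y, so the pocket's centre is at y = 25 to 85 mm, unmeasured: feel for it. Pocket: 49 mm wide, chamfered, floor a dark pad 4.5 mm down. Pad: no spring, yields at 6 to 7 N, slides 5 mm to a hard stop, stays down.
- cap_center (a point): Loose white ribbed screw cap, 45 mm wide, 18 mm high, about 30 g, flat top up; this point is its centre, half-way up, z its axis. It starts on the slab 20 to 38 mm clear of the rail, at board y = -95 to -60 mm. Height above the board's origin: 33 mm while sliding, 28.5 mm once dropped into the pocket (it then stops against the far wall), 23.5 mm when fully home.
- bottle_a: Loose open white bottle, 58 mm wide, 95 mm high, standing behind the rail; origin at the centre of its underside. Leave alone.
- bottle_b: Second bottle, the same. Leave alone.
- tape: Loose, nearly used-up roll of brown packing tape (a ring) lying flat, 90 mm wide, 24 mm high; origin at the centre of its underside. Leave alone.
There are look-alikes about, which are no part of the job. There is more than one size of the part that bears cap_center; the job needs the largest.

How it is judged:
By the outcome, as a careful person would: the job done as asked, in the order asked, and still so for the second after the job is handed in, with the robot touching nothing.
It also fails if it takes over 56 s, if anything falls off the work surface, if the arm or the gripper's body presses on something with over 40 N, if the wrist force passes 120 N, or if a joint passes its speed limit or range.

### The arm

A 6-joint arm with a two-finger parallel gripper is mounted at the origin on the work surface. World frame = base frame: x ahead of the robot, y to its left, z up, the work surface at z = 0. Lengths are in m, angles in rad, forces in N, time in s.
With the tool pointing down it reaches from about 0.35 to 0.925 m from the base axis. Payload 6.4 kg.
Tool frame: the origin (TCP) lies at the very end of the fingers, on their centre line; the grasp point (between the pads) lies 19 mm behind it; z points along the fingers, y is the direction in which the jaws open and shut (so a half turn about z gives the same grasp; the last joint's range is limited). The gripper opens to 94 mm and grips with 3 to 60 N. Pads are 16 mm wide; open, the fingers measure 119 mm over their backs; the gripper's body (75 mm by 177 mm) begins 78 mm behind the grasp point.
Start: joints at [1.098, 0.245, 1.558, -0, 1.339, -0.174], TCP at [0.191, 0.621, 0.205] pointing down, gripper open.
Joint ranges: [-3.13, 3.13], [-1.02, 2.26], [0.13, 2.54], [-0.95, 4.09], [0.21, 2.88], [-2.74, 2.74]. Speed limits (rad/s): [2.57, 2.57, 3.14, 3.14, 3.14, 3.14].

### API

Orientations are given as a unit quaternion [x, y, z, w].
In Python, from cell import env gives the robot as it stands. The module is installed in compiled form; this text tells all that it offers.
- The arm moves only by the tool servo_tool, never from a script. Its argument "deltas" is a list of rows, each a list of 7 numbers: the shift along the tool's x, y, z in cm, then the turn, a rotation vector about the tool's x, y, z in rad, then the closure in counts, from 0 (fully open) to 255 (shut). A call has 1 to 12 rows; each row is the pose to reach, as a shift and turn from the pose measured when the call began, along the tool's axes at that moment; what a row does not reach only later rows make up. A row lasts 1/8 s, in which the tool goes at most 62.5 mm and 10.7 degrees, less where a joint would pass 70% of its speed; a pose out of reach is approached as far as the arm can. A call with a gripper value outside its range is refused whole. The fingers move at their own pace and stop on an object; "force" is the grip in N (left out, the last holds). Time passes only in rows, so rows that repeat a pose let the fingers close. It gives the time, the measured TCP pose, the force and the opening at its end, in the units of the state.
- env.get_obs(): the state, without advancing time (a new reading comes with each control period).
- env.snapshot(name): name is "side" or "top"; returns the picture (480x640x3 uint8, blue, green, red); there is no depth.
- env.camera_params(name): a dict with "mtx" (3x3 intrinsics, pixels), "k1" (the pictures are not rectified: a ray, as slopes to the right and down, at radius r is drawn at 1 + k1 r^2 times it, then the intrinsics apply), "R" (3x3) and "t" (3): a world point X has camera coordinates R X + t. Camera axes: x right, y down, z forward; pixel columns grow to the right and rows downward; lengths in m; the calibration is good to about 2 mm. A picture is of the moment at which its call begins. camera_params takes no time and is no camera call.
- env.hand_in(): hands the job in, once; it reports no verdict.
The state is a dict: "clock": time; "joints": joint angles; "dq": joint speeds; "joint_torque": joint torques, N m; "eef_pos": TCP position; "eef_rot": TCP orientation; "force": force on the tool from outside, world axes, zero at the start; "moment": the same for the moment, N m; "gripper_width": finger opening in m.
Only numpy, scipy, OpenCV 4.12 (cv2) and the standard library are available. Lean on these libraries where they do the work, as an engineer would, in place of code of your own. Each camera call takes 0.05 s, during which the arm holds its last target.

## Working session

There is one attempt and no reset: what is moved stays moved. The work goes in short steps, Python scripts to look and compute and a tool call to move; the robot and the scene stay as the last step left them, time stands still between calls to the robot, and variables do not carry over. Pictures are saved under pics/ and viewed, and the job is handed in when it is done.

Besides the shell and the picture viewer there is one more tool, called after ">>>" as name(argument=value, ...), one argument or row to a line, values as JSON. servo_tool: Moves the arm, as the interface text tells. Its arguments: {"type":"object","properties":{"deltas":{"type":"array","items":{"type":"array","items":{"type":"number"}}},"force":{"type":"number"}},"required":["deltas"]}

```bash
mkdir -p pics; python3 - <<'E'
from cell import env
import cv2
for n in("side","top"):
    cv2.imwrite(f"pics/{n}0.png",env.snapshot(n)); p=env.camera_params(n); print(n,p)
print(env.get_obs())
E
```

```text
side {'mtx': array([[512.86510377,   0.        , 326.64430051],
       [  0.        , 512.86510377, 238.50322903],
       [  0.        ,   0.        ,   1.        ]]), 'k1': -0.0277334810434302, 'R': array([[ 0.74107044, -0.67134056, -0.0107913 ],
       [-0.44180511, -0.47546542, -0.76075021],
       [ 0.50559158,  0.56853714, -0.64895506]]), 't': array([-0.3541868 ,  0.35539257,  0.42392296])}
top {'mtx': array([[477.76849655,   0.        , 316.65607817],
       [  0.        , 477.76849655, 238.55298413],
       [  0.        ,   0.        ,   1.        ]]), 'k1': -0.0760004032150975, 'R': array([[-0.00182276, -0.99940806,  0.0343542 ],
       [-0.98264905, -0.00458147, -0.18541805],
       [ 0.18546569, -0.0340961 , -0.98205903]]), 't': array([0.07847329, 0.56321931, 0.61693763])}
{'clock': 0.1, 'joints': array([ 1.09790538e+00,  2.45735444e-01,  1.55883258e+00, -1.63047059e-05,
        1.33868915e+00, -1.74126382e-01]), 'dq': array([-0.000562  , -0.0020068 , -0.00139533, -0.00094083,  0.00248029,
        0.00012086]), 'joint_torque': array([-1.89192801e-04, -4.16912591e+01, -3.15525162e+01,  6.86254911e-02,
        3.09842289e-02, -6.32066713e-05]), 'eef_pos': array([0.19109822, 0.6207364 , 0.20449317]), 'eef_rot': array([ 1.48825410e-01,  9.88863138e-01, -7.91608569e-04, -2.57050641e-04]), 'force': array([ 0.18434159, -0.21989453,  0.57874145]), 'moment': array([ 0.00226171, -0.04310684, -0.01827776]), 'gripper_width': 0.09384886897965877}
```

View pics/side0.png

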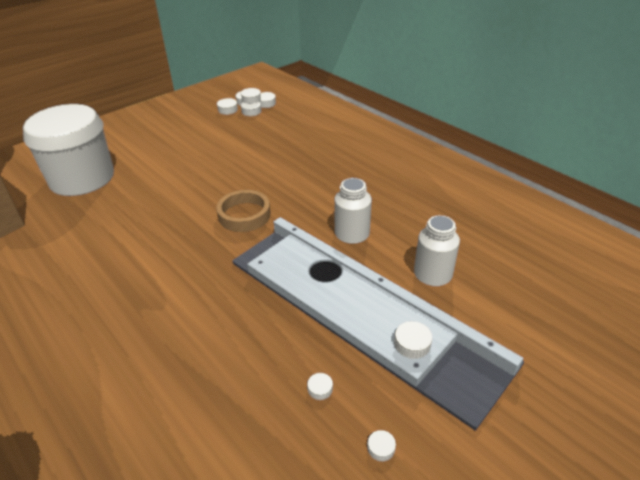

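View pics/top0.png

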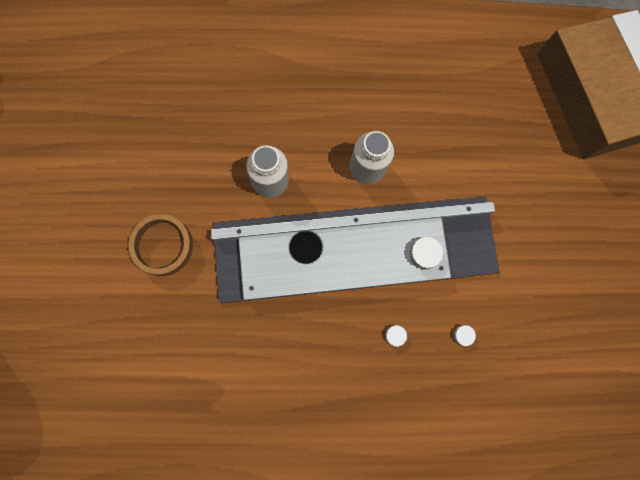

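The top view shows the rail running from (212,233) to (494,208). The pocket is at about (306,247).

Candidates for the cap:
- White cap on the slab: top (427,252), side (413,338).
- Small caps on the table: top (396,336) and (465,335).
- Far cluster of caps: side (250,100).
- Jar lid: side (65,125).

I choose the one on the slab, since it is the largest and lies on the board. A close crop will check it.

```bash
cat > h.py <<'E'
import numpy as np,cv2
from cell import env
def proj(n,X):
    p=env.camera_params(n);c=p["R"]@np.asarray(X,float)+p["t"];s=c[:2]/c[2];r2=s@s
    s=s*(1+p["k1"]*r2);m=p["mtx"];return np.array([m[0,0]*s[0]+m[0,2],m[1,1]*s[1]+m[1,2]])
def ray(n,uv,z):
    p=env.camera_params(n);m=p["mtx"]
    u=cv2.undistortPoints(np.array([[uv]],float),m,np.array([p["k1"],0,0,0,0.]))[0,0]
    d=p["R"].T@np.array([u[0],u[1],1]);o=-p["R"].T@p["t"]
    return o+d*(z-o[2])/d[2]
E
python3 - <<'E'
from h import *
im=cv2.imread("pics/top0.png")
cv2.imwrite("pics/crop1.png",cv2.resize(im[190:350,200:510],None,fx=2.55,fy=2.55,interpolation=cv2.INTER_CUBIC))
s=cv2.imread("pics/side0.png")
cv2.imwrite("pics/crop2.png",cv2.resize(s[210:430,225:530],None,fx=2.6,fy=2.6,interpolation=cv2.INTER_CUBIC))
def blobs(mask,name,z):
    cs,_=cv2.findContours(mask.astype(np.uint8),cv2.RETR_EXTERNAL,cv2.CHAIN_APPROX_NONE)
    for c in cs:
        if cv2.contourArea(c)>150:
            pts=np.array([ray(name,q[0],z)[:2] for q in c.astype(float)],np.float32)
            (x,y),r=cv2.minEnclosingCircle(pts)
            print(name,"px",c.reshape(-1,2).mean(0).round(1),"A",cv2.contourArea(c),"circ",round(x,4),round(y,4),"d",round(2*r,4))
for n,i in(("top",im),("side",s)):
    h=cv2.cvtColor(i,cv2.COLOR_BGR2HSV)
    print("white z42mm");blobs((i.min(2)>215)&(h[...,1]<40),n,.042)
    print("black z24mm");blobs(i.max(2)<35,n,.024)
for q in((427,252),(330,270),(300,247),(470,250),(427,265)): print(q,im[q[1],q[0]])
E
```

```text
white z42mm
top px [465.4 335.1] A 254.0 circ 0.4286 -0.1284 d 0.0271
top px [396.4 335.5] A 263.0 circ 0.4291 -0.0309 d 0.0265
top px [427.3 251.8] A 651.5 circ 0.5464 -0.0795 d 0.0435
black z24mm
top px [305.3 246.8] A 729.5 circ 0.5563 0.0945 d 0.0463
white z42mm
side px [381.4 443. ] A 434.0 circ 0.4188 -0.1496 d 0.026
side px [319.9 383.5] A 323.0 circ 0.4197 -0.0537 d 0.0259
side px [413.8 333.8] A 803.5 circ 0.5514 -0.0774 d 0.0492
side px [444.6 244.6] A 185.5 circ 0.7156 0.003 d 0.0457
side px [356.5 203.7] A 154.0 circ 0.6913 0.1619 d 0.0431
side px [ 59.5 120.9] A 1456.5 circ 0.4392 0.7951 d 0.1417
black z24mm
(427, 252) [229 232 231]
(330, 270) [205 204 200]
(300, 247) [21 26 24]
(470, 250) [82 75 77]
(427, 265) [231 233 232]
```

View pics/crop1.png

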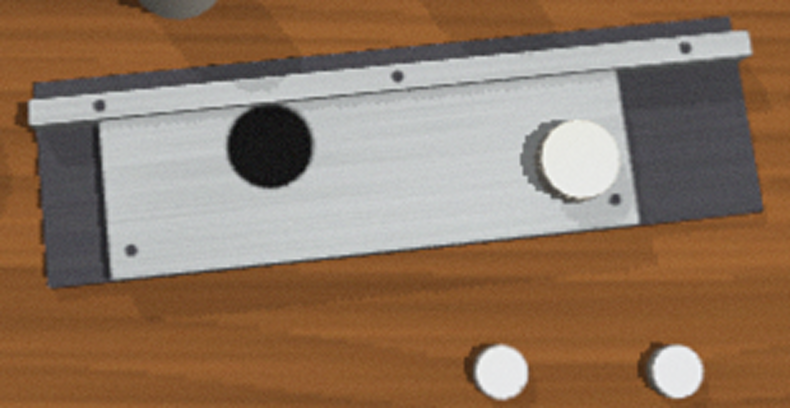

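View pics/crop2.png

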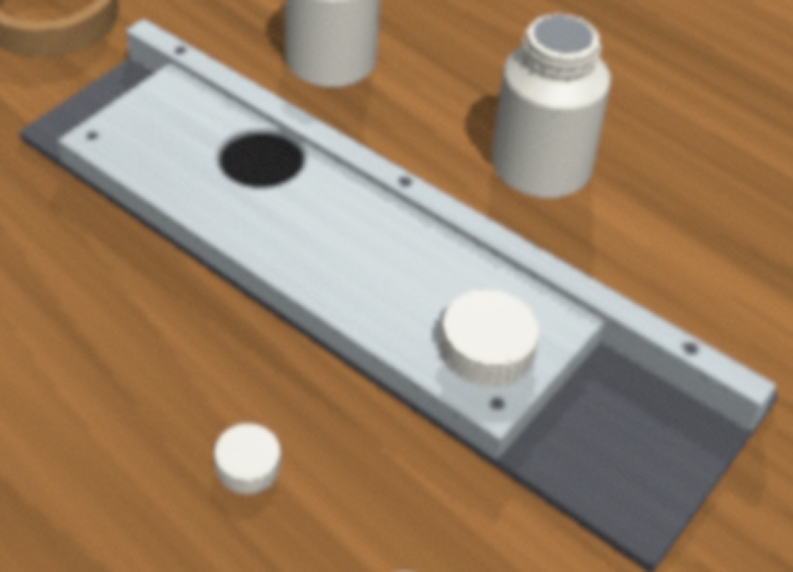

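```bash
python3 - <<'E'
from h import *
T=lambda u,v:(200+(u+.5)/2.55-.5,190+(v+.5)/2.55-.5)
S=lambda u,v:(225+(u+.5)/2.6-.5,210+(v+.5)/2.6-.5)
def show(l,n,q,z): print(l,n,ray(n,q,z).round(4))
for u,v in((98,105),(397,76),(685,47)): show("screw","top",T(u,v),.030)
for u,v in((180,50),(405,181),(690,348)): show("screw","side",S(u,v),.030)
for u,v in((30,99),(749,31),(31,124),(750,55)): show("railcorner","top",T(u,v),.030)
for u,v in((51,287),(762,211)): show("plate","top",T(u,v),.008)
for u,v in((22,133),(653,568)): show("plate","side",S(u,v),.008)
for u,v in((111,279),(639,223)): show("slab","top",T(u,v),.024)
for u,v in((60,140),(500,440)): show("slab","side",S(u,v),.024)
# pocket / cap via two views
show("pocket","top",T(270,146),.024);show("pocket","side",S(262,159),.024)
show("cap","top",T(579,159),.042);show("cap","side",S(490,333-0),.042)
print(-env.camera_params("top")["R"].T@env.camera_params("top")["t"],-env.camera_params("side")["R"].T@env.camera_params("side")["t"])
E
```

```text
screw top [0.5779 0.1919 0.03  ]
screw top [0.5957 0.0219 0.03  ]
screw top [ 0.6143 -0.1478  0.03  ]
screw side [0.5816 0.1907 0.03  ]
screw side [0.5999 0.0215 0.03  ]
screw side [ 0.6175 -0.1479  0.03  ]
railcorner top [0.5812 0.2305 0.03  ]
railcorner top [ 0.6245 -0.1873  0.03  ]
railcorner top [0.5668 0.2294 0.03  ]
railcorner top [ 0.6099 -0.1868  0.03  ]
plate top [0.4766 0.2187 0.008 ]
plate top [ 0.5205 -0.1967  0.008 ]
plate side [0.4806 0.2161 0.008 ]
plate side [ 0.5237 -0.1985  0.008 ]
slab top [0.4803 0.1828 0.024 ]
slab top [ 0.5119 -0.1166  0.024 ]
slab side [0.485  0.1807 0.024 ]
slab side [ 0.5154 -0.1175  0.024 ]
pocket top [0.5558 0.0944 0.024 ]
pocket side [0.5587 0.0914 0.024 ]
cap top [ 0.546  -0.0784  0.042 ]
cap side [ 0.5464 -0.0827  0.042 ]
[0.43916919 0.10204237 0.70760431] [ 0.20515973 -0.30981903  0.54164979]
```

>>> servo_tool(
  deltas=[
    [-4.5, -5, 0, 0, 0, 0.14, 190],
    [-9, -10, 0, 0, 0, 0.28, 190],
    [-13.5, -15, 0, 0, 0, 0.42, 190],
    [-18, -20, 0, 0, 0, 0.56, 190],
    [-22.5, -25, 0, 0, 0, 0.7, 190],
    [-27, -30, 0, 0, 0, 0.85, 190],
    [-31.5, -35, 0, 0, 0, 1.0, 190],
    [-36, -40, 0, 0, 0, 1.15, 190],
    [-40.5, -45, 0, 0, 0, 1.3, 190],
    [-45, -50, 0, 0, 0, 1.45, 190],
    [-49.5, -55, 0, 0, 0, 1.6, 190],
    [-54.1, -60.6, 0, 0, 0, 1.69, 190],
  ],
  force=10,
)

```text
clock: 1.6
eef_pos: [0.5052, -0.0621, 0.205]
eef_rot: [0.839, 0.543, -0.001, 0.0]
force: [-0.2, 0.7, 0.7]
gripper_width: 0.0241
```

>>> servo_tool(
  deltas=[
    [-4, 4.5, 0, 0, 0, 0, 190],
    [-4, 4.5, 5, 0, 0, 0, 190],
    [-4, 4.5, 9, 0, 0, 0, 190],
    [-4, 4.5, 12, 0, 0, 0, 190],
    [-4, 4.5, 14.5, 0, 0, 0, 190],
    [-4, 4.5, 14.5, 0, 0, 0, 190],
  ],
)

```text
clock: 2.35
eef_pos: [0.5277, -0.1164, 0.0578]
eef_rot: [0.839, 0.543, -0.002, -0.002]
force: [0.2, 0.2, 0.5]
gripper_width: 0.0238
```

```bash
python3 - <<'E'
from h import *
o=env.get_obs();print(o["clock"],o["eef_pos"],o["eef_rot"],o["force"])
cv2.imwrite("pics/top1.png",env.snapshot("top")[120:360,200:520].repeat(2,0).repeat(2,1))
cv2.imwrite("pics/side1.png",env.snapshot("side"))
E
```

```text
2.35 [ 0.52773122 -0.11635395  0.05775131] [ 0.83946978  0.54339846 -0.00215617 -0.00198776] [0.24905089 0.17300462 0.49800139]
```

View pics/side1.png

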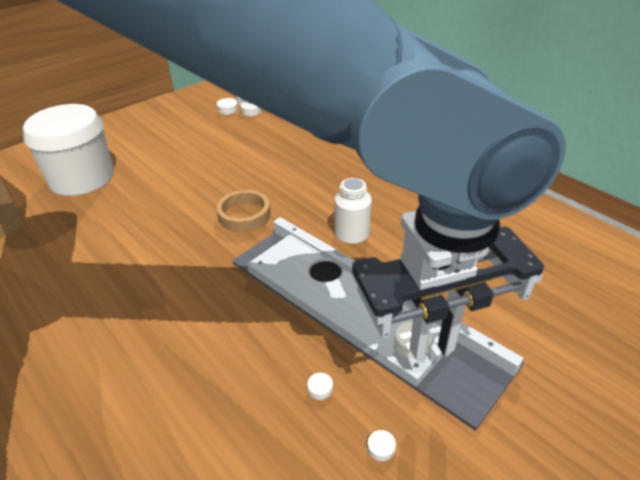

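View pics/top1.png

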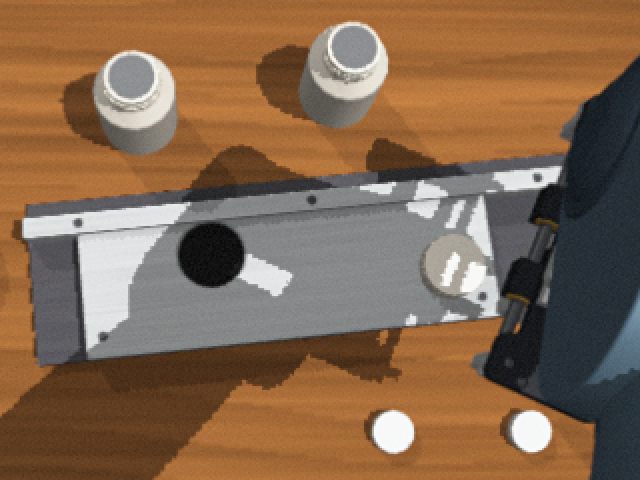

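The gripper stands behind the cap (side view, fingers near (430,320); cap at (412,338)), and the top view still sees the cap at about (453,265) in the enlarged crop. Now I go down beside it.

>>> servo_tool(
  deltas=[
    [0, 0, 1.5, 0, 0, 0, 190],
    [0, 0, 2.6, 0, 0, 0, 190],
    [0, 0, 3.05, 0, 0, 0, 190],
    [0, 0, 3.05, 0, 0, 0, 190],
  ],
)

```text
clock: 2.95
eef_pos: [0.5297, -0.1172, 0.0296]
eef_rot: [0.839, 0.543, -0.001, 0.0]
force: [-0.3, -0.1, -0.3]
gripper_width: 0.0243
```

```bash
python3 - <<'E'
from h import *
o=env.get_obs();print(o["clock"],o["eef_pos"],o["eef_rot"],o["force"])
cv2.imwrite("pics/top2.png",env.snapshot("top")[120:360,200:520].repeat(2,0).repeat(2,1))
E
```

```text
2.95 [ 0.52971153 -0.11722668  0.02963459] [ 8.39449388e-01  5.43437254e-01 -8.16292082e-04  9.94079808e-05] [-0.26768082 -0.12496419 -0.30305336]
```

View pics/top2.png

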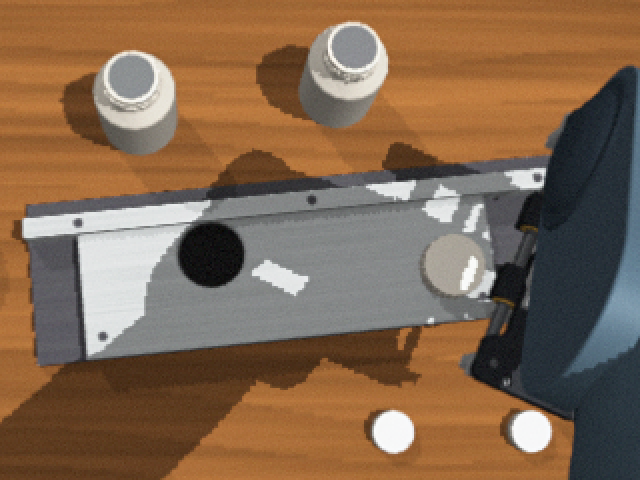

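>>> servo_tool(
  deltas=[
    [0.5, 0, 0.2, 0, 0, 0, 190],
    [1.0, 0, 0.2, 0, 0, 0, 190],
    [1.5, 0, 0.2, 0, 0, 0, 190],
    [2.0, 0, 0.2, 0, 0, 0, 190],
    [2.5, 0, 0.2, 0, 0, 0, 190],
    [3.0, 0, 0.2, 0, 0, 0, 190],
    [3.5, 0, 0.2, 0, 0, 0, 190],
    [4.0, 0, 0.2, 0, 0, 0, 190],
    [4.5, 0, 0.2, 0, 0, 0, 190],
    [5.0, 0, 0.2, 0, 0, 0, 190],
    [5.5, 0, 0.2, 0, 0, 0, 190],
    [6.0, 0, 0.2, 0, 0, 0, 190],
  ],
)

```text
clock: 4.5
eef_pos: [0.5547, -0.0623, 0.028]
eef_rot: [0.839, 0.543, -0.001, 0.0]
force: [0.3, -0.1, 0.2]
gripper_width: 0.0242
```

```bash
python3 - <<'E'
from h import *
o=env.get_obs();print(o["clock"],o["eef_pos"],o["eef_rot"],o["force"])
cv2.imwrite("pics/top3.png",env.snapshot("top")[120:360,200:520].repeat(2,0).repeat(2,1))
cv2.imwrite("pics/side3.png",env.snapshot("side")[210:430,225:530].repeat(2,0).repeat(2,1))
E
```

```text
4.5 [ 0.5547076  -0.06230551  0.0279742 ] [ 8.39453830e-01  5.43430530e-01 -5.99708561e-04  4.09321193e-04] [ 0.27922475 -0.0541483   0.21134327]
```

View pics/top3.png

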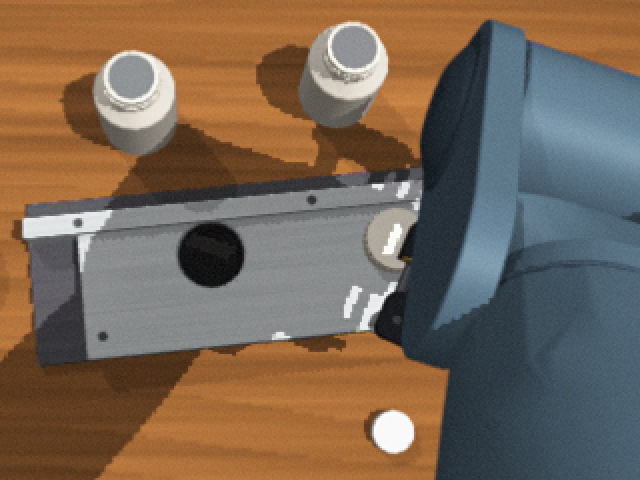

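View pics/side3.png

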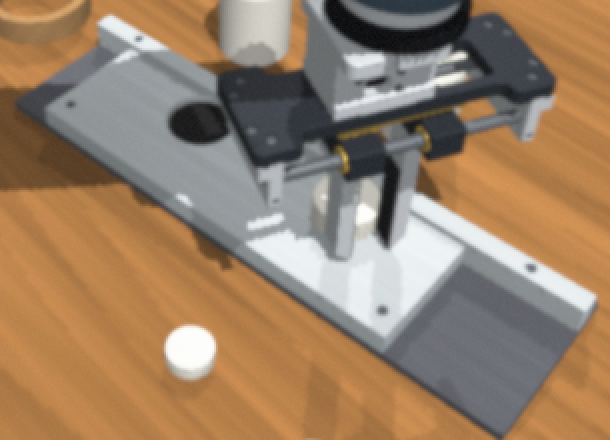

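Cap rides in the two-finger cradle (top crop at (390,240), side crop at (345,205)) and is nearly at the rail. I keep creeping towards the rail.

>>> servo_tool(
  deltas=[
    [0.31, -0.06, 0.05, 0, 0, 0, 190],
    [0.62, -0.13, 0.1, 0, 0, 0, 190],
    [0.93, -0.19, 0.1, 0, 0, 0, 190],
    [1.24, -0.25, 0.1, 0, 0, 0, 190],
    [1.55, -0.32, 0.1, 0, 0, 0, 190],
    [1.86, -0.38, 0.1, 0, 0, 0, 190],
  ],
)

```text
clock: 5.35
eef_pos: [0.5589, -0.0434, 0.0269]
eef_rot: [0.839, 0.544, -0.001, 0.0]
force: [-0.8, 0.3, 0.0]
gripper_width: 0.0239
```

>>> servo_tool(
  deltas=[
    [0.22, 0.0, 0, 0, 0, 0, 190],
    [0.42, -0.05, 0, 0, 0, 0, 190],
    [0.62, -0.1, 0, 0, 0, 0, 190],
    [0.82, -0.15, 0, 0, 0, 0, 190],
  ],
)

```text
clock: 5.85
eef_pos: [0.5591, -0.0363, 0.0267]
eef_rot: [0.839, 0.544, -0.003, -0.0]
force: [-8.2, -6.7, 5.0]
gripper_width: 0.0241
```

```bash
python3 - <<'E'
from h import *
o=env.get_obs();print(o["clock"],o["eef_pos"],o["force"])
d=o["eef_pos"][:2]-[.5605,.0178];print("board",d@[.9945,.1048],d@[-.1048,.9945])
cv2.imwrite("pics/top4.png",cv2.resize(env.snapshot("top")[190:310,200:440],None,fx=3,fy=3))
E
```

```text
5.85 [ 0.55908624 -0.03629931  0.02666332] [-8.2467472  -6.71951425  4.96807031]
board -0.007075591834007957 -0.053653597413077535
```

View pics/top4.png

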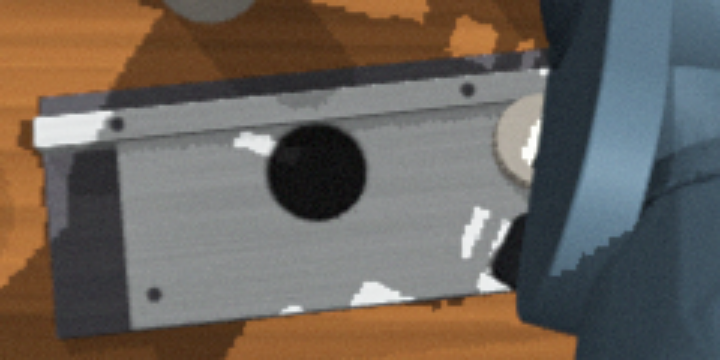

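Force went just past 10 N against the stiff rail, so I back off at once.

>>> servo_tool(
  deltas=[
    [-0.2, -0.05, 0, 0, 0, 0, 190],
    [-0.2, -0.05, 0, 0, 0, 0, 190],
  ],
)

```text
clock: 6.15
eef_pos: [0.5581, -0.0377, 0.0267]
eef_rot: [0.839, 0.544, -0.003, -0.0]
force: [0.2, -1.0, -0.6]
gripper_width: 0.0239
```

```bash
cat >> h.py <<'E'
def st():
    o=env.get_obs();d=o["eef_pos"][:2]-[.5605,.0178]
    ex=np.array([.9945,.1048]);ey=np.array([-.1048,.9945]);f=o["force"]
    print("t",o["clock"],"board mm",(1e3*d@ex).round(2),(1e3*d@ey).round(2),"z",o["eef_pos"][2].round(4),"F x,y,z",(f[:2]@ex).round(2),(f[:2]@ey).round(2),f[2].round(2))
E
python3 - <<'E'
from h import *
st()
cv2.imwrite("pics/side5.png",cv2.resize(env.snapshot("side")[210:430,225:530],None,fx=2.6,fy=2.6,interpolation=2))
E
```

```text
t 6.15 board mm -8.2 -54.91 z 0.0267 F x,y,z 0.1 -1.0 -0.61
```

View pics/side5.png

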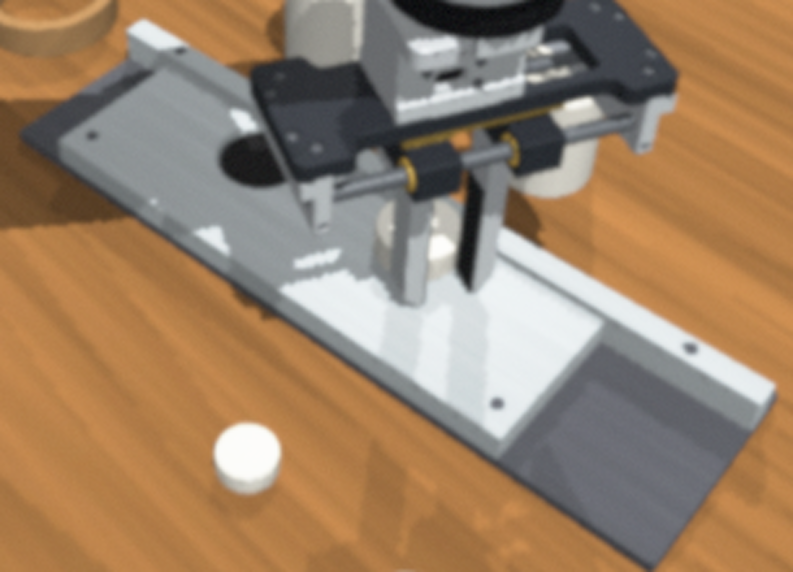

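>>> servo_tool(
  deltas=[
    [0.3, -0.18, 0, 0, 0, 0, 190],
    [0.73, -0.43, 0, 0, 0, 0, 190],
    [1.16, -0.68, 0, 0, 0, 0, 190],
    [1.6, -0.93, 0, 0, 0, 0, 190],
    [2.03, -1.18, 0, 0, 0, 0, 190],
    [2.46, -1.44, 0, 0, 0, 0, 190],
  ],
)

```text
clock: 6.95
eef_pos: [0.555, -0.0089, 0.0267]
eef_rot: [0.839, 0.544, -0.003, -0.0]
force: [0.0, -0.8, -0.4]
gripper_width: 0.0239
```

```bash
python3 - <<'E'
from h import *
st()
E
```

```text
t 6.95 board mm -8.24 -25.98 z 0.0267 F x,y,z -0.05 -0.82 -0.45
```

>>> servo_tool(
  deltas=[
    [0.4, -0.23, 0, 0, 0, 0, 190],
    [0.83, -0.48, 0, 0, 0, 0, 190],
    [1.27, -0.73, 0, 0, 0, 0, 190],
    [1.7, -0.98, 0, 0, 0, 0, 190],
    [2.13, -1.23, 0, 0, 0, 0, 190],
    [2.56, -1.48, 0, 0, 0, 0, 190],
    [3.0, -1.73, 0, 0, 0, 0, 190],
    [3.46, -2.0, 0, 0, 0, 0, 190],
  ],
)

```text
clock: 7.95
eef_pos: [0.5509, 0.0312, 0.0267]
eef_rot: [0.839, 0.544, -0.003, -0.0]
force: [0.9, -0.4, -0.0]
gripper_width: 0.0239
```

```bash
python3 - <<'E'
from h import *
st()
cv2.imwrite("pics/top6.png",cv2.resize(env.snapshot("top")[190:310,200:440],None,fx=3,fy=3))
cv2.imwrite("pics/side6.png",cv2.resize(env.snapshot("side")[210:430,225:530],None,fx=2.6,fy=2.6,interpolation=2))
E
```

```text
t 7.95 board mm -8.16 14.33 z 0.0267 F x,y,z 0.82 -0.45 -0.01
```

View pics/top6.png

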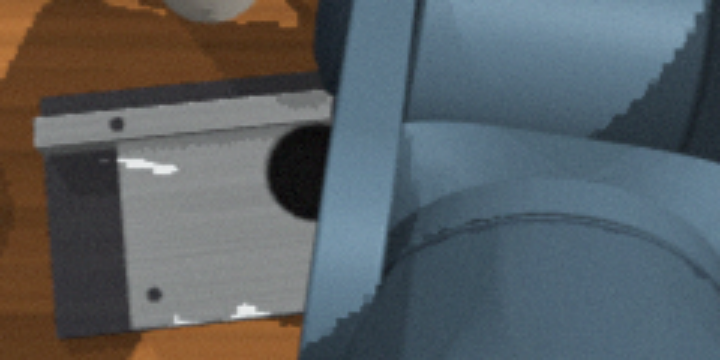

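View pics/side6.png

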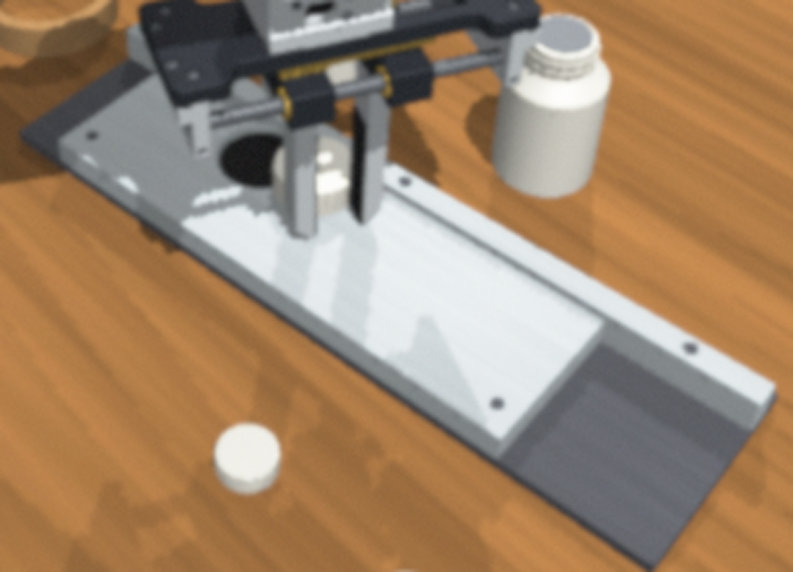

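Cap (side crop (318,175)) is right before the pocket (260,160). From here I go slower.

>>> servo_tool(
  deltas=[
    [0.3, -0.17, 0, 0, 0, 0, 190],
    [0.6, -0.35, 0, 0, 0, 0, 190],
    [0.9, -0.52, 0, 0, 0, 0, 190],
    [1.2, -0.69, 0, 0, 0, 0, 190],
    [1.5, -0.87, 0, 0, 0, 0, 190],
    [1.73, -1.0, 0, 0, 0, 0, 190],
  ],
)

```text
clock: 8.8
eef_pos: [0.5486, 0.0515, 0.0265]
eef_rot: [0.839, 0.544, -0.003, -0.0]
force: [-0.9, -0.1, -0.5]
gripper_width: 0.0239
```

>>> servo_tool(
  deltas=[
    [0.13, -0.075, 0, 0, 0, 0, 190],
    [0.26, -0.15, 0, 0, 0, 0, 190],
    [0.39, -0.225, 0, 0, 0, 0, 190],
    [0.52, -0.3, 0, 0, 0, 0, 190],
    [0.65, -0.375, 0, 0, 0, 0, 190],
    [0.78, -0.45, 0, 0, 0, 0, 190],
  ],
)

```text
clock: 9.55
eef_pos: [0.5476, 0.0605, 0.0265]
eef_rot: [0.839, 0.544, -0.003, -0.0]
force: [-0.9, 0.6, 0.2]
gripper_width: 0.024
```

```bash
python3 - <<'E'
from h import *
st()
cv2.imwrite("pics/side7.png",cv2.resize(env.snapshot("side")[210:350,225:430],None,fx=3.8,fy=3.8,interpolation=2))
E
```

```text
t 9.55 board mm -8.3 43.86 z 0.0265 F x,y,z -0.87 0.68 0.25
```

View pics/side7.png

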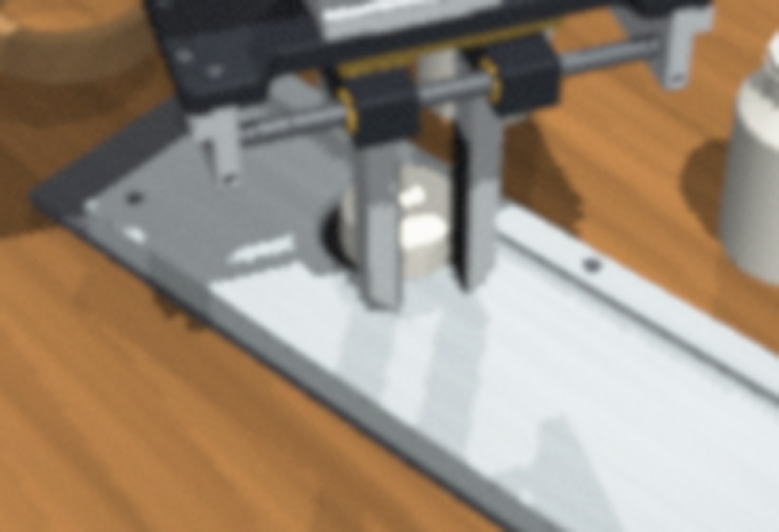

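>>> servo_tool(
  deltas=[
    [0.07, -0.04, 0, 0, 0, 0, 190],
    [0.14, -0.08, 0, 0, 0, 0, 190],
    [0.21, -0.12, 0, 0, 0, 0, 190],
    [0.28, -0.16, 0, 0, 0, 0, 190],
  ],
)

```text
clock: 10.1
eef_pos: [0.5472, 0.064, 0.0264]
eef_rot: [0.839, 0.544, -0.003, -0.0]
force: [-0.2, -1.1, -0.5]
gripper_width: 0.0239
```

>>> servo_tool(
  deltas=[
    [0.07, -0.04, 0, 0, 0, 0, 190],
    [0.14, -0.08, 0, 0, 0, 0, 190],
    [0.21, -0.12, 0, 0, 0, 0, 190],
  ],
)

```text
clock: 10.48
eef_pos: [0.547, 0.0664, 0.0265]
eef_rot: [0.839, 0.544, -0.003, -0.0]
force: [-0.2, 0.4, 0.1]
gripper_width: 0.0241
```

```bash
python3 - <<'E'
from h import *
st()
cv2.imwrite("pics/side8.png",cv2.resize(env.snapshot("side")[210:350,225:430],None,fx=3.8,fy=3.8,interpolation=2))
E
```

```text
t 10.475 board mm -8.31 49.76 z 0.0265 F x,y,z -0.12 0.39 0.13
```

View pics/side8.png

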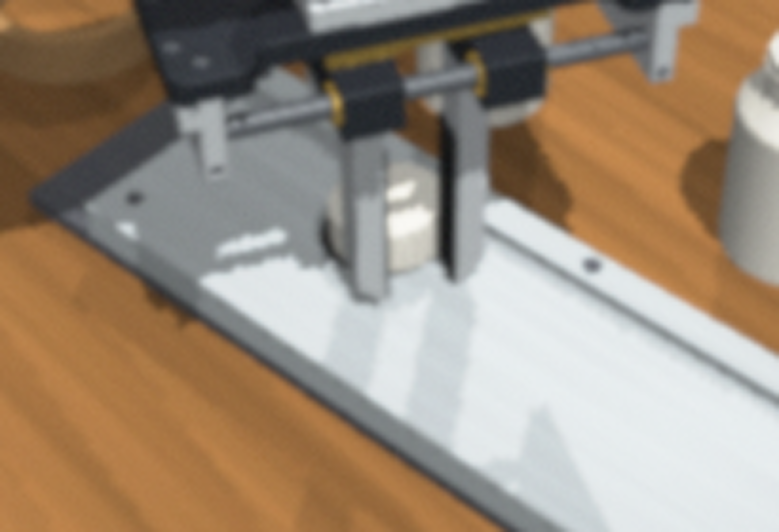

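>>> servo_tool(
  deltas=[
    [0.06, -0.035, 0, 0, 0, 0, 190],
    [0.12, -0.07, 0, 0, 0, 0, 190],
    [0.16, -0.09, 0, 0, 0, 0, 190],
  ],
)

```text
clock: 10.9
eef_pos: [0.5468, 0.0684, 0.0265]
eef_rot: [0.839, 0.544, -0.003, -0.0]
force: [0.0, -0.2, -0.2]
gripper_width: 0.0237
```

```bash
python3 - <<'E'
from h import *
st()
cv2.imwrite("pics/side9.png",cv2.resize(env.snapshot("side")[210:350,225:430],None,fx=3.8,fy=3.8,interpolation=2))
E
```

```text
t 10.9 board mm -8.31 51.71 z 0.0265 F x,y,z 0.01 -0.24 -0.16
```

View pics/side9.png

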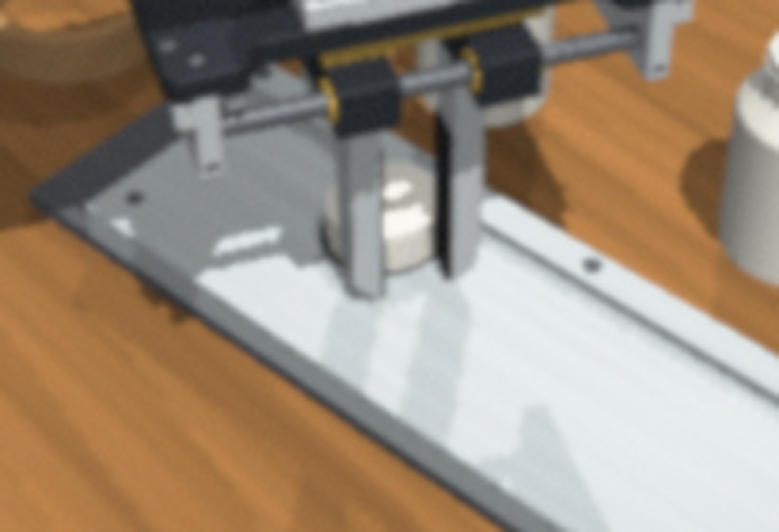

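>>> servo_tool(
  deltas=[
    [0.05, -0.03, 0, 0, 0, 0, 190],
    [0.09, -0.05, 0, 0, 0, 0, 190],
  ],
)

```text
clock: 11.2
eef_pos: [0.5467, 0.0694, 0.0264]
eef_rot: [0.839, 0.544, -0.003, -0.0]
force: [-0.4, -0.3, -1.0]
gripper_width: 0.0239
```

>>> servo_tool(
  deltas=[
    [0.05, -0.03, 0, 0, 0, 0, 190],
    [0.09, -0.05, 0, 0, 0, 0, 190],
  ],
)

```text
clock: 11.45
eef_pos: [0.5466, 0.0705, 0.0264]
eef_rot: [0.839, 0.544, -0.003, -0.0]
force: [0.8, -0.9, -0.9]
gripper_width: 0.0237
```

```bash
python3 - <<'E'
from h import *
st()
cv2.imwrite("pics/side10.png",cv2.resize(env.snapshot("side")[210:350,225:430],None,fx=3.8,fy=3.8,interpolation=2))
E
```

```text
t 11.45 board mm -8.26 53.86 z 0.0264 F x,y,z 0.68 -1.0 -0.9
```

View pics/side10.png

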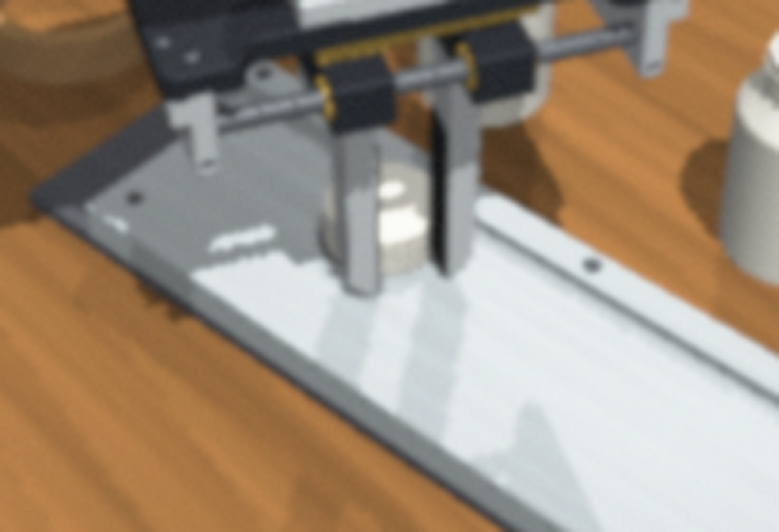

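>>> servo_tool(
  deltas=[
    [0.05, -0.03, 0, 0, 0, 0, 190],
    [0.09, -0.05, 0, 0, 0, 0, 190],
  ],
)

```text
clock: 11.75
eef_pos: [0.5466, 0.0716, 0.0265]
eef_rot: [0.839, 0.544, -0.003, -0.0]
force: [-0.2, -0.3, 0.6]
gripper_width: 0.0244
```

```bash
python3 - <<'E'
from h import *
st()
E
```

```text
t 11.75 board mm -8.23 54.96 z 0.0265 F x,y,z -0.22 -0.23 0.61
```

>>> servo_tool(
  deltas=[
    [0.05, -0.03, 0, 0, 0, 0, 190],
    [0.07, -0.04, 0, 0, 0, 0, 190],
  ],
)

```text
clock: 12.0
eef_pos: [0.5464, 0.0724, 0.0265]
eef_rot: [0.839, 0.545, -0.003, -0.0]
force: [-0.4, -0.8, -0.2]
gripper_width: 0.0236
```

```bash
python3 - <<'E'
from h import *
st()
cv2.imwrite("pics/side11.png",cv2.resize(env.snapshot("side")[210:350,225:430],None,fx=3.8,fy=3.8,interpolation=2))
E
```

```text
t 12.0 board mm -8.25 55.76 z 0.0265 F x,y,z -0.52 -0.74 -0.2
```

View pics/side11.png

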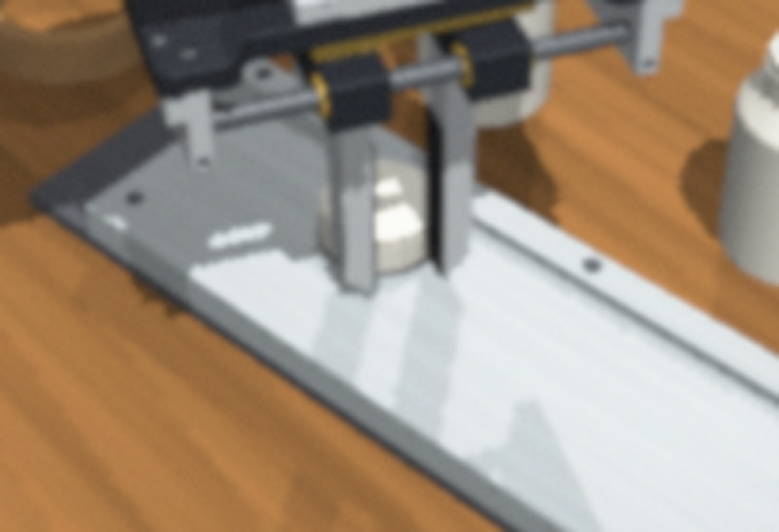

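>>> servo_tool(
  deltas=[
    [0.04, -0.025, 0, 0, 0, 0, 190],
    [0.07, -0.04, 0, 0, 0, 0, 190],
  ],
)

```text
clock: 12.3
eef_pos: [0.5464, 0.0728, 0.0265]
eef_rot: [0.839, 0.545, -0.003, 0.0]
force: [0.2, -3.6, 0.4]
gripper_width: 0.0241
```

```bash
python3 - <<'E'
from h import *
st()
a=env.snapshot("side")
for f,l in ((7,"7"),(8,"8"),(10,"10"),(11,"11")): pass
cv2.imwrite("pics/side12.png",cv2.resize(a[235:290,295:355],None,fx=10,fy=10,interpolation=2))
E
```

```text
t 12.3 board mm -8.24 56.12 z 0.0265 F x,y,z -0.17 -3.6 0.38
```

View pics/side12.png

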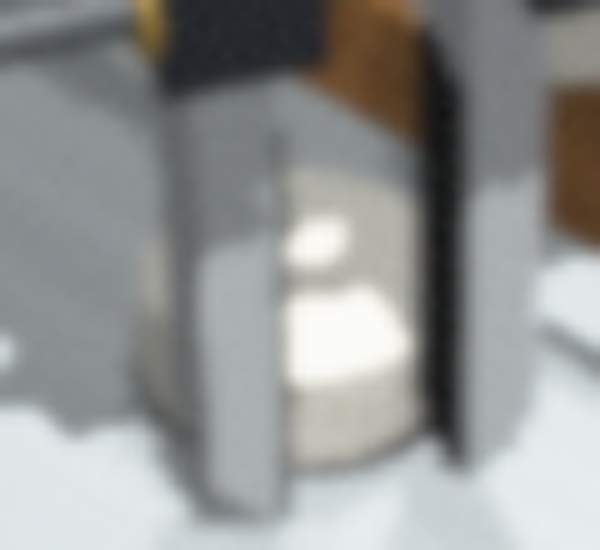

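Force rose to 3.6 N. Less of the cap's side shows (about 7.5 px, against 11–12 px before), so the cap has dropped and stands against the far wall. I back off, lift clear, and check in the pictures.

>>> servo_tool(
  deltas=[
    [-0.8, 0, 0, 0, 0, 0, 190],
    [-1.5, 0, 0, 0, 0, 0, 190],
    [-2.5, 0, -3, 0, 0, 0, 190],
    [-6, 0, -8, 0, 0, 0, 220],
    [-11, 0, -11, 0, 0, 0, 255],
    [-16, 0, -11, 0, 0, 0, 255],
    [-20, 0, -11, 0, 0, 0, 255],
    [-20, 0, -11, 0, 0, 0, 255],
  ],
)

```text
clock: 13.35
eef_pos: [0.4647, -0.1114, 0.1377]
eef_rot: [0.84, 0.543, -0.003, 0.0]
force: [0.7, 0.4, 0.8]
gripper_width: 0.0003
```

```bash
python3 - <<'E'
from h import *
st();print(env.get_obs()["gripper_width"],env.get_obs()["eef_pos"])
a=env.snapshot("side");cv2.imwrite("pics/side13f.png",a)
t=env.snapshot("top");cv2.imwrite("pics/top13f.png",t)
cv2.imwrite("pics/side13.png",cv2.resize(a[210:350,225:430],None,fx=3.8,fy=3.8,interpolation=2))
cv2.imwrite("pics/top13.png",cv2.resize(t[190:310,200:440],None,fx=3,fy=3))
E
```

```text
t 13.35 board mm -108.79 -118.46 z 0.1377 F x,y,z 0.75 0.31 0.77
0.0002779664252615617 [ 0.46472443 -0.1114035   0.13770689]
```

View pics/side13.png

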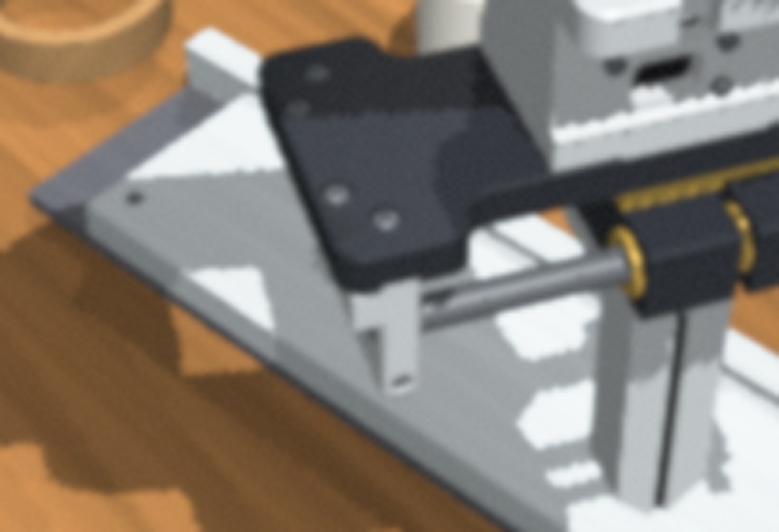

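View pics/top13.png

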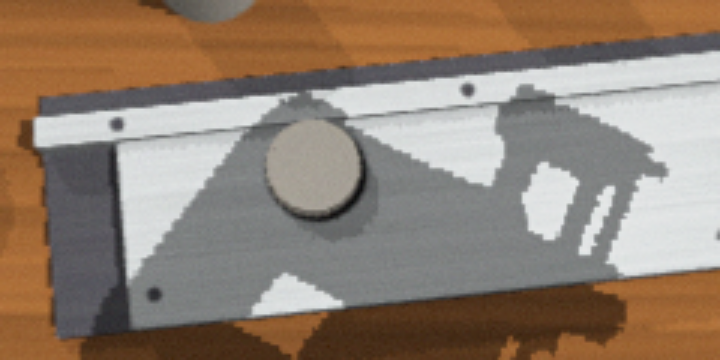

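```bash
python3 - <<'E'
from h import *
im=cv2.imread("pics/top13f.png");h=cv2.cvtColor(im,cv2.COLOR_BGR2HSV)
print(im[246,305],im[260,330])
roi=np.zeros(im.shape[:2],np.uint8);roi[225:268,282:327]=1
lab=cv2.cvtColor(im,cv2.COLOR_BGR2LAB).astype(int)
m=((lab[...,2]>131)&(lab[...,0]>90)&(roi>0)).astype(np.uint8)
m=cv2.morphologyEx(m,cv2.MORPH_OPEN,np.ones((5,5),np.uint8))
c=max(cv2.findContours(m,0,1)[0],key=cv2.contourArea);e=cv2.fitEllipse(c);print(e)
for z in(.0375,.042): 
    w=ray("top",e[0],z);d=w[:2]-[.5605,.0178];print(z,w,d@[.9945,.1048],d@[-.1048,.9945])
st()
E
```

```text
[151 160 167] [129 130 126]
((304.0320129394531, 244.6930694580078), (29.791061401367188, 30.525676727294922), 80.01392364501953)
0.0375 [0.55674225 0.09677463 0.0375    ] 0.004539455031739542 0.0789340832559489
0.042 [0.5559527  0.09681001 0.042     ] 0.0037579579772735474 0.07905200806157596
t 13.45 board mm -107.89 -116.68 z 0.1375 F x,y,z -0.23 -0.11 -0.03
```

Top crop: the cap sits in the pocket at (314,168), with a thin dark crescent at its lower right. That fits "dropped, against the far wall". Now I move the closed fingertips over its centre.

>>> servo_tool(
  deltas=[
    [4, 0, 0, 0, 0, 0, 255],
    [9, 0, 0, 0, 0, 0, 255],
    [14, 0.1, 0, 0, 0, 0, 255],
    [19, 0.1, 0, 0, 0, 0, 255],
    [22, 0.1, 0, 0, 0, 0, 255],
    [22.7, 0.1, 2, 0, 0, 0, 255],
    [22.7, 0.1, 5, 0, 0, 0, 255],
    [22.7, 0.1, 7.5, 0, 0, 0, 255],
    [22.7, 0.1, 9, 0, 0, 0, 255],
    [22.7, 0.1, 9, 0, 0, 0, 255],
  ],
)

```text
clock: 14.7
eef_pos: [0.557, 0.0968, 0.0447]
eef_rot: [0.839, 0.544, -0.004, -0.001]
force: [0.4, 0.4, 2.0]
gripper_width: 0.0002
```

```bash
python3 - <<'E'
from h import *
st();print(env.get_obs()["eef_pos"],env.get_obs()["eef_rot"])
a=env.snapshot("side")
cv2.imwrite("pics/side14.png",cv2.resize(a[210:350,225:430],None,fx=3.8,fy=3.8,interpolation=2))
E
```

```text
t 14.7 board mm 4.84 78.95 z 0.0447 F x,y,z 0.44 0.33 1.96
[0.55703536 0.0968219  0.04467143] [ 0.83906979  0.5440066  -0.00421589 -0.00095955]
```

View pics/side14.png

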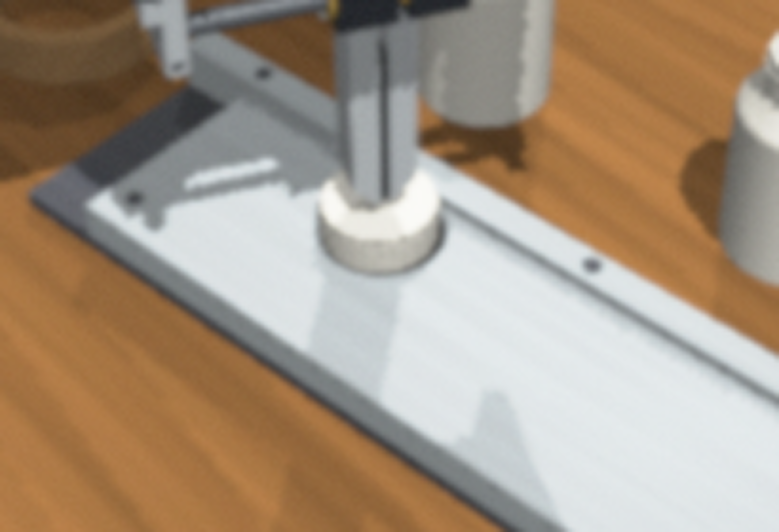

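>>> servo_tool(
  deltas=[
    [0.07, 0.13, 0, -0.006, 0.006, 0, 255],
    [0.07, 0.13, 0.3, -0.006, 0.006, 0, 255],
    [0.07, 0.13, 0.5, -0.006, 0.006, 0, 255],
    [0.07, 0.13, 0.55, -0.006, 0.006, 0, 255],
  ],
)

```text
clock: 15.25
eef_pos: [0.5596, 0.0969, 0.0405]
eef_rot: [0.839, 0.544, 0.001, 0.001]
force: [-0.5, -0.4, 1.5]
gripper_width: 0.0006
```

>>> servo_tool(
  deltas=[
    [0, 0, 0.05, 0, 0, 0, 255],
    [0, 0, 0.1, 0, 0, 0, 255],
    [0, 0, 0.15, 0, 0, 0, 255],
  ],
)

```text
clock: 15.62
eef_pos: [0.5596, 0.0969, 0.039]
eef_rot: [0.839, 0.544, 0.001, 0.001]
force: [-0.1, 0.1, -0.3]
gripper_width: 0.0006
```

```bash
python3 - <<'E'
from h import *
st();print(env.get_obs()["eef_rot"])
E
```

```text
t 15.625 board mm 7.4 78.79 z 0.039 F x,y,z -0.06 0.15 -0.3
[8.39063823e-01 5.44031709e-01 9.94996038e-04 6.40753115e-04]
```

>>> servo_tool(
  deltas=[
    [0, 0, 0.05, 0, 0, 0, 255],
    [0, 0, 0.1, 0, 0, 0, 255],
    [0, 0, 0.15, 0, 0, 0, 255],
  ],
)

```text
clock: 16.0
eef_pos: [0.5597, 0.0969, 0.0378]
eef_rot: [0.839, 0.544, 0.001, 0.001]
force: [-2.6, -0.5, 4.5]
gripper_width: 0.0002
```

>>> servo_tool(
  deltas=[
    [0, 0, 0.04, 0, 0, 0, 255],
    [0, 0, 0.08, 0, 0, 0, 255],
  ],
)

```text
clock: 16.25
eef_pos: [0.5598, 0.0969, 0.0375]
eef_rot: [0.839, 0.544, 0.001, 0.001]
force: [-3.2, -0.1, 4.0]
gripper_width: 0.0004
```

>>> servo_tool(
  deltas=[
    [-0.01, -0.02, 0.05, 0, 0, 0, 255],
    [-0.01, -0.02, 0.1, 0, 0, 0, 255],
  ],
)

```text
clock: 16.5
eef_pos: [0.5598, 0.0969, 0.037]
eef_rot: [0.839, 0.544, 0.001, 0.001]
force: [-2.5, -0.3, 5.8]
gripper_width: 0.0005
```

>>> servo_tool(
  deltas=[
    [-0.01, -0.02, 0.06, 0, 0, 0, 255],
    [-0.01, -0.02, 0.12, 0, 0, 0, 255],
  ],
)

```text
clock: 16.75
eef_pos: [0.5598, 0.0969, 0.0363]
eef_rot: [0.839, 0.544, 0.001, 0.001]
force: [-2.5, -0.1, 6.4]
gripper_width: 0.0005
```

>>> servo_tool(
  deltas=[
    [-0.01, -0.02, 0.06, 0, 0, 0, 255],
    [-0.01, -0.02, 0.12, 0, 0, 0, 255],
    [-0.01, -0.02, 0.17, 0, 0, 0, 255],
  ],
)

```text
clock: 17.12
eef_pos: [0.5597, 0.0969, 0.035]
eef_rot: [0.839, 0.544, 0.001, 0.001]
force: [-3.1, 0.4, 5.6]
gripper_width: 0.0004
```

>>> servo_tool(
  deltas=[
    [-0.01, -0.02, 0.06, 0, 0, 0, 255],
    [-0.01, -0.02, 0.12, 0, 0, 0, 255],
    [-0.01, -0.02, 0.17, 0, 0, 0, 255],
  ],
)

```text
clock: 17.5
eef_pos: [0.5598, 0.0969, 0.0339]
eef_rot: [0.839, 0.544, 0.001, 0.001]
force: [-2.0, -1.1, 4.9]
gripper_width: 0.0004
```

>>> servo_tool(
  deltas=[
    [-0.01, -0.02, 0.06, 0, 0, 0, 255],
    [-0.01, -0.02, 0.11, 0, 0, 0, 255],
  ],
)

```text
clock: 17.75
eef_pos: [0.5598, 0.0969, 0.0333]
eef_rot: [0.839, 0.544, 0.001, 0.001]
force: [-3.0, -0.7, 5.0]
gripper_width: 0.0008
```

>>> servo_tool(
  deltas=[
    [-0.01, -0.02, 0.06, 0, 0, 0, 255],
    [-0.01, -0.02, 0.1, 0, 0, 0, 255],
  ],
)

```text
clock: 18.0
eef_pos: [0.5598, 0.0969, 0.0328]
eef_rot: [0.839, 0.544, 0.002, 0.001]
force: [-2.7, -0.2, 5.5]
gripper_width: 0.0003
```

>>> servo_tool(
  deltas=[
    [-0.01, -0.02, 0.05, 0, 0, 0, 255],
    [-0.01, -0.02, 0.1, 0, 0, 0, 255],
  ],
)

```text
clock: 18.25
eef_pos: [0.5598, 0.0969, 0.0327]
eef_rot: [0.839, 0.544, 0.002, 0.001]
force: [-4.7, -0.3, 9.7]
gripper_width: 0.0001
```

>>> servo_tool(
  deltas=[
    [0, 0, 0.05, 0, 0, 0, 255],
    [0, 0, 0.09, 0, 0, 0, 255],
  ],
)

```text
clock: 18.5
eef_pos: [0.5599, 0.0969, 0.0327]
eef_rot: [0.839, 0.544, 0.001, 0.001]
force: [-5.4, -0.9, 10.0]
gripper_width: 0.0005
```

>>> servo_tool(
  deltas=[
    [-0.02, -0.04, 0.05, 0, 0, 0, 255],
    [-0.02, -0.04, 0.1, 0, 0, 0, 255],
    [-0.02, -0.04, 0.13, 0, 0, 0, 255],
  ],
)

```text
clock: 18.88
eef_pos: [0.5599, 0.0969, 0.0327]
eef_rot: [0.839, 0.544, 0.001, 0.001]
force: [-4.6, 0.1, 12.0]
gripper_width: 0.0005
```

```bash
python3 - <<'E'
from h import *
st();print(env.get_obs()["eef_pos"])
E
```

```text
t 18.875 board mm 7.73 78.7 z 0.0327 F x,y,z -4.61 0.62 11.99
[0.55994157 0.09687988 0.03265748]
```

Position stalls at z = 0.0327 while force rises to 12 N, so this is the hard stop. I retreat straight up, then to the left for a clear view.

>>> servo_tool(
  deltas=[
    [0, 0, -0.2, 0, 0, 0, 255],
    [0, 0, -0.8, 0, 0, 0, 255],
    [0, 0, -4, 0, 0, 0, 255],
    [0, 0, -9, 0, 0, 0, 255],
    [0, 0, -13, 0, 0, 0, 255],
    [4, -5, -15, 0, 0, 0, 255],
    [8, -10, -15, 0, 0, 0, 255],
    [12, -15, -15, 0, 0, 0, 255],
    [16, -20, -15, 0, 0, 0, 255],
    [20, -25, -15, 0, 0, 0, 255],
    [21, -27, -15, 0, 0, 0, 255],
    [21, -27, -15, 0, 0, 0, 255],
  ],
)

```text
clock: 20.38
eef_pos: [0.3969, 0.4001, 0.1817]
eef_rot: [0.838, 0.546, 0.001, 0.001]
force: [0.6, -0.8, -0.4]
gripper_width: 0.0004
```

```bash
python3 - <<'E'
from h import *
st()
a=env.snapshot("side");t=env.snapshot("top")
cv2.imwrite("pics/side15f.png",a);cv2.imwrite("pics/top15f.png",t)
cv2.imwrite("pics/side15.png",cv2.resize(a[210:350,225:430],None,fx=3.8,fy=3.8,interpolation=2))
E
```

```text
t 20.375 board mm -122.63 397.37 z 0.1817 F x,y,z 0.5 -0.86 -0.37
```

View pics/side15.png

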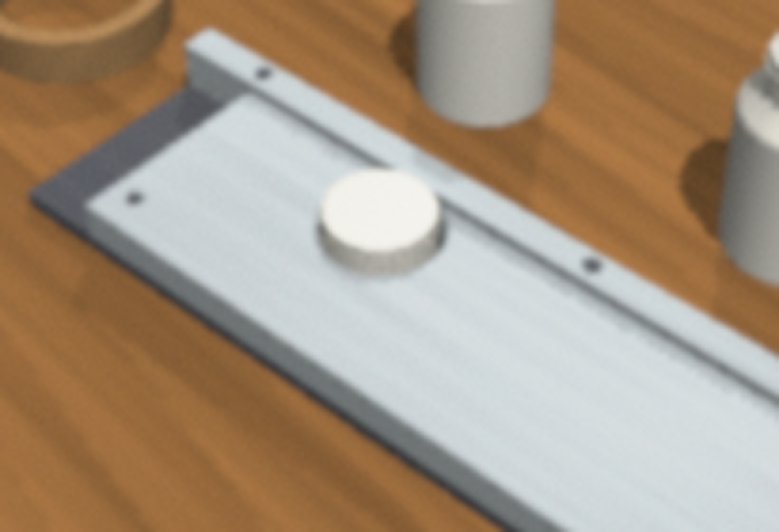

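View pics/top15f.png

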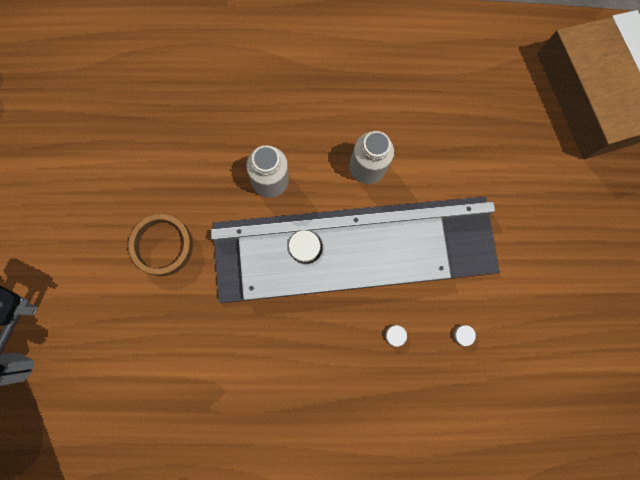

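```bash
python3 - <<'E'
from h import *
t=cv2.imread("pics/top15f.png");s=cv2.imread("pics/side15f.png")
cv2.imwrite("pics/s15z.png",cv2.resize(s[245:290,300:350],None,fx=12,fy=12,interpolation=cv2.INTER_CUBIC))
cv2.imwrite("pics/t15z.png",cv2.resize(t[222:272,278:333],None,fx=10,fy=10,interpolation=cv2.INTER_CUBIC))
for n,i,r in(("top",t,(225,270,280,330)),("side",s,(245,290,300,350))):
    m=np.zeros(i.shape[:2],np.uint8);m[r[0]:r[1],r[2]:r[3]]=1
    lab=cv2.cvtColor(i,cv2.COLOR_BGR2LAB).astype(int)
    m=(m>0)&(lab[...,2]>129)&(lab[...,0]>222)
    c=max(cv2.findContours(m.astype(np.uint8),0,1)[0],key=cv2.contourArea);e=cv2.fitEllipse(c);print(n,e,cv2.boundingRect(c))
    for z in(.0325,.0375,.042): print(z,ray(n,e[0],z).round(4))
# predicted px of rim points of cap top for both heights, side cam
for z in(.0325,.0375):
    P=np.array([proj("side",(.559+.0225*np.cos(a),.0975+.0225*np.sin(a),z)) for a in np.linspace(0,6.28,60)]);print(z,"top rim rows",P[:,1].min(),P[:,1].max(),"cols",P[:,0].min(),P[:,0].max())
P=np.array([proj("side",(.559+.0225*np.cos(a),.0975+.0225*np.sin(a),.024)) for a in np.linspace(0,6.28,60)]);print("slab level rim",P[:,1].max())
col=s[245:290,325];print([int(v.sum()/3) for v in col])
E
```

```text
top ((304.08758544921875, 245.15333557128906), (28.56713104248047, 29.057300567626953), 102.7530746459961) (289, 231, 31, 30)
0.0325 [0.5569 0.0967 0.0325]
0.0375 [0.5561 0.0967 0.0375]
0.042 [0.5553 0.0967 0.042 ]
side ((324.49151611328125, 264.85699462890625), (19.983491897583008, 29.07437515258789), 89.85560607910156) (310, 255, 30, 21)
0.0325 [0.5602 0.0949 0.0325]
0.0375 [0.5567 0.0909 0.0375]
0.042 [0.5536 0.0874 0.042 ]
0.0325 top rim rows 253.89136260061574 275.30169483490903 cols 307.1015275719392 338.2523108650942
0.0375 top rim rows 251.37301622836608 272.76104180573316 cols 306.9777022079902 338.26602015418314
slab level rim 279.56857793534476
[211, 212, 213, 214, 215, 211, 198, 171, 157, 189, 229, 239, 239, 239, 240, 240, 240, 240, 240, 240, 240, 240, 240, 240, 240, 240, 240, 240, 239, 237, 224, 195, 177, 171, 169, 164, 168, 180, 191, 203, 214, 215, 214, 213, 210]
```

View pics/s15z.png

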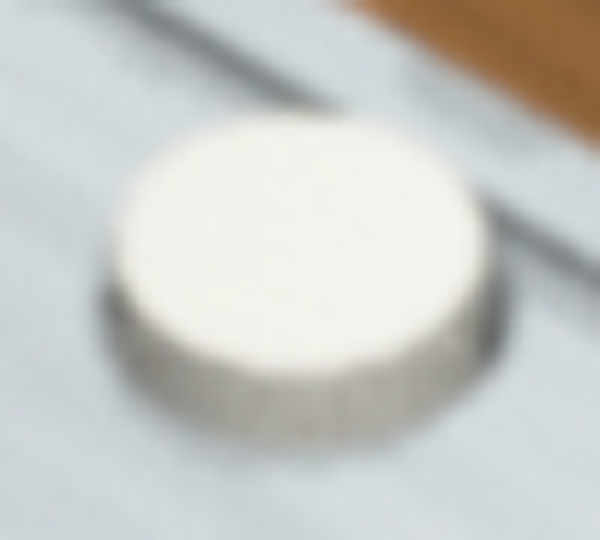

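View pics/t15z.png

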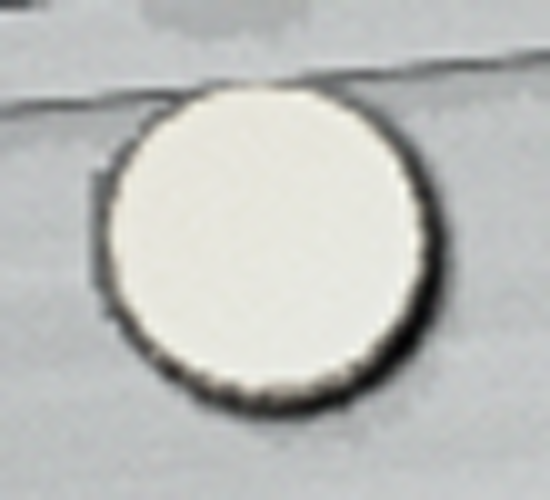

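The height check agrees. With the cap top at 32.5 mm the two views differ by (3.3, −1.8) mm, as they do for the rail screws. At 37.5 mm they would differ by (0.6, −5.8) mm. The bottles (266,160) and (376,146) and the tape (160,245) are at the same pixels as at the start.

```bash
python3 - <<'E'
from h import *
a=cv2.imread("pics/top0.png");b=cv2.imread("pics/top15f.png")
d=cv2.absdiff(a,b).max(2)
for n,r in(("bottles",(120,200,235,400)),("tape",(205,285,120,200))): print(n,(d[r[0]:r[1],r[2]:r[3]]>40).sum())
st(); print(env.hand_in())
E
```

```text
bottles 0
tape 0
t 20.475 board mm -121.3 395.5 z 0.1817 F x,y,z 0.72 0.88 0.13
the job is handed in; nothing more can be done
None
```

The cap is in the pocket and fully home, and I handed the job in at about 20.5 s. One nudge went slightly over the 10 N limit.

**What I did:** I pushed the large cap with the partly closed fingers, against the rail and along it. It dropped into the pocket and stopped against the far wall at about 3.6 N. I then pressed it straight down with the closed fingertips. The pad gave way at about 6 N over 5 mm, and the press ended at the hard stop with 12 N (12.9 N including sideways force).

**Last checks:**
- **Height:** the fingertips stopped at 32.7 mm, where a fully home cap top should be at 32.5 mm. The two camera views also agree with 32.5 mm.
- **Other objects:** the bottles and tape show no pixel change from the start in the top view. The arm was clear of everything.

**What failed or disagreed:**
- **Nudge force:** when the cap first met the rail, the wrist force read 10.6 N horizontally, with another 5 N upward (about 11.7 N in total). I backed off straight away. The later readings along the rail and into the pocket were 3.6 N or less.
- **Sideways force in the press:** up to about 5 N showed alongside the downward force, so the press was not perfectly pure.
- **Camera offset:** the two cameras disagree by about 3 to 4 mm in absolute position.

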